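# Kit the spare parts on their footprint plates

## Task

Lay out the repair kit: set each of the four aluminium parts down gently, not dropped, on the black kit plate whose white printed footprint matches its base in shape and size, standing upright, centred on the print, and with the square block and the oblong carriage turned to line up with their prints. Leave the roll of tape where it lies.

Things in the scene. Friction and masses are not known exactly. Their poses are not given: they have to be found in the camera images.
- flange_mid (a point): Aluminium flange standing on its disc: a disc 66 mm across and 8 mm thick with a round hub 34 mm across on top, 60 mm high in all, small dark bore in the hub's top and four small dark holes in the disc. Loose; mass 0.07 to 0.45 kg. Point at its centre, half-way up, 30 mm above its foot. Grip it by the hub, fingertips above the disc. z is up along its axis; its yaw does not matter.
- spacer_mid (a point): Plain upright round aluminium spacer, 34 mm across, 50 mm high, with a dark bore in the top. Loose; mass 0.07 to 0.45 kg. Point at its centre, half-way up, 25 mm above its foot. z is up along its axis; its yaw does not matter.
- block_mid (a point): Square aluminium bearing block, 48 x 48 mm in plan, 50 mm high, with one large dark bore and four small holes in the top. Loose; mass 0.07 to 0.45 kg. Point at its centre, half-way up, 25 mm above its foot. x and y run square to its sides, z is up.
- carriage_mid (a point): Oblong aluminium guide carriage, 76 mm long (its x), 30 mm wide (its y), 50 mm high, with two dark bores in the top. Loose; mass 0.07 to 0.45 kg. Point at its centre, half-way up, 25 mm above its foot. z is up. Which end is which does not matter.
- flange_plate: Black square kit plate, 96 x 96 mm, 4 mm thick, fixed to the bench, with a white printed footprint in true size at its centre: a disc 66 mm across (the flange's). Origin at the centre of the plate's underside, on the bench; the plate's top and the print lie 4 mm above it. z is up.
- spacer_plate: Black square kit plate, 96 x 96 mm, 4 mm thick, fixed to the bench, with a white printed footprint in true size at its centre: a disc 34 mm across (the spacer's). Origin at the centre of the plate's underside, on the bench; the plate's top and the print lie 4 mm above it. z is up.
- block_plate: Black square kit plate, 96 x 96 mm, 4 mm thick, fixed to the bench, with a white printed footprint in true size at its centre: a square 48 x 48 mm (the block's), sides along x and y. Origin at the centre of the plate's underside, on the bench; the plate's top and the print lie 4 mm above it. z is up.
- carriage_plate: Black square kit plate, 96 x 96 mm, 4 mm thick, fixed to the bench, with a white printed footprint in true size at its centre: an oblong 76 mm long (along x) by 30 mm wide (along y) (the carriage's). Origin at the centre of the plate's underside, on the bench; the plate's top and the print lie 4 mm above it. z is up.
- tape: Bystander: brown roll of tape lying flat, a ring 84 mm across outside, 60 mm inside, 30 mm high, loose among the work. Origin at the centre of its underside, on the bench.
Things that resemble listed ones, but are neither listed nor needed, are in the scene too. What is shaped like the part that bears block_mid but yellow is not meant.

How it is judged:
At the end, for the whole second after the job is handed in: Each part stands upright (6 deg), released and at rest (under 2 cm/s) on the plate with its own footprint, foot on the plate (4 mm), centre within 12 mm of the print's centre; carriage and block turned within 12 deg of their prints (carriage either end round, block by any quarter turn) (horizontal distance between flange_mid and flange_plate below 0.012 m and z of flange_mid in the frame of flange_plate between 0.03 and 0.038 m and angle between each of flange_mid, spacer_mid, block_mid, carriage_mid's own z axis and vertical below 0.1 rad and linear speed of each of flange, spacer, block, carriage below 0.02 m/s and horizontal distance between spacer_mid and spacer_plate below 0.012 m and z of spacer_mid in the frame of spacer_plate between 0.025 and 0.033 m and horizontal distance between block_mid and block_plate below 0.012 m and z of block_mid in the frame of block_plate between 0.025 and 0.033 m and horizontal distance between carriage_mid and carriage_plate below 0.012 m and z of carriage_mid in the frame of carriage_plate between 0.025 and 0.033 m and angle between the x axis of carriage_mid and the x axis of carriage_plate, either way round below 0.21 rad and (angle between the x axis of block_mid and the x axis of block_plate, either way round below 0.21 rad or angle between the x axis of block_mid and the y axis of block_plate, either way round below 0.21 rad)); the robot touches nothing.
It fails at once if a part is dropped on its plate from more than about 2 cm instead of being set down ((horizontal distance between flange_mid and flange_plate below 0.05 m and z of flange_mid in the frame of flange_plate below 0.044 m and linear speed of flange above 0.55 m/s) or (horizontal distance between spacer_mid and spacer_plate below 0.05 m and z of spacer_mid in the frame of spacer_plate below 0.039 m and linear speed of spacer above 0.55 m/s) or (horizontal distance between block_mid and block_plate below 0.05 m and z of block_mid in the frame of block_plate below 0.039 m and linear speed of block above 0.55 m/s) or (horizontal distance between carriage_mid and carriage_plate below 0.05 m and z of carriage_mid in the frame of carriage_plate below 0.039 m and linear speed of carriage above 0.55 m/s)).
It fails at once if the roll of tape is pushed more than 3 cm from where it lay (distance of tape from where it was at the start of the episode above 0.03 m).
It also fails if it takes over 104 s, if anything falls off the work surface, if the arm or the gripper's body presses on something with over 40 N, if the wrist force passes 120 N, or if a joint passes its speed limit or range.

## Robot

A 7-joint arm with a two-finger parallel gripper is mounted at the origin on the work surface. World frame = base frame: x ahead of the robot, y to its left, z up, the work surface at z = 0. Lengths are in m, angles in rad, forces in N, time in s.
With the tool pointing down it reaches from about 0.425 to 0.875 m from the base axis. Payload 8.4 kg.
Tool frame: the origin (TCP) lies on the mounting face of the last link; the fingertips stand 182 mm ahead of it and the grasp point (between the pads) lies 164 mm ahead of it; z points along the fingers, x is the direction in which the jaws open and shut, and the axes are right-handed (so a half turn about z gives the same grasp; the last joint's range is limited). The gripper opens to 87 mm and grips with 3 to 60 N. Pads are 19 mm wide; open, the fingers measure 117 mm over their backs; the gripper's body (75 mm by 190 mm) begins 51 mm behind the grasp point.
Start: joints at [1.069, 0.333, 0.04, 1.465, -0.013, 1.343, -0.059], TCP at [0.255, -0.598, 0.405] pointing down, gripper open.
Joint ranges: [-2.58, 2.58], [-0.38, 2.09], [-1.3, 1.39], [0.25, 2.4], [-1.5, 4.64], [0.08, 2.09], [-2.65, 2.65]. Speed limits (rad/s): [2.22, 2.22, 2.79, 2.79, 3.14, 3.14, 3.14].

## Interface

Orientations are given as a unit quaternion [w, x, y, z].
In Python, from station import get_obs, eyes, job gives the robot as it stands.
- The arm moves only by the tool carry_out, never from a script. Its arguments are lists of equal length, an entry for each row: "twist": the turn, a rotation vector about the tool's x, y, z in units of pi rad (1.0 is pi rad), a list of three; "xyz": the shift along the tool's x, y, z in units of 0.06 m (1.0 is 0.06 m), a list of three; "fingers": the gripper command: -1 is shut, 1 is fully open, values between are in proportion. A call has 1 to 12 rows; each row shifts and turns the commanded pose from where the row before left it, along the tool's axes as they then stand; what a row does not reach is not made up. A row lasts 1/8 s, in which the tool goes at most 62.5 mm and 10.7 degrees, less where a joint would pass 70% of its speed; a pose out of reach is approached as far as the arm can. A call with a number of a shift or a turn outside -1 to 1 is refused whole. A call with a gripper value outside its range is refused whole. The fingers move at their own pace and stop on an object; "force" is the grip in N (left out, the last holds). Time passes only in rows, so rows that do not move let the fingers close. It gives the time, the measured TCP pose, the force and the opening at its end, in the units of the state.
- get_obs(): the state, without advancing time (a new reading comes with each control period).
- eyes.get_image(name): name is "side" or "top"; returns the picture (420x560x3 uint8, red, green, blue); there is no depth.
- eyes.calibration(name): a dict with "K" (3x3 intrinsics, pixels), "dist" ([k1, k2, p1, p2, k3] as OpenCV has them; the pictures are not rectified), "world_from_camera" (4x4, takes a point from camera to world coordinates). Camera axes: x right, y up, looking along -z (the intrinsics and any distortion apply to the point x, -y, -z); pixel columns grow to the right and rows downward; lengths in m; the calibration is good to about 2 mm. A picture is of the moment at which its call begins. calibration takes no time and is no camera call.
- job.finish_job(): hands the job in, once; it reports no verdict.
The state is a dict: "t": time; "joints": joint angles; "qvel": joint speeds; "joint_torque": joint torques, N m; "tool_pos": TCP position; "ee_rot": TCP orientation; "contact_force": force on the tool from outside, world axes, zero at the start; "moment": the same for the moment, N m; "width": opening from 0.0 (shut) to 1.0 (fully open).
Only numpy, scipy, OpenCV 4.12 (cv2) and the standard library are available. Lean on these libraries where they do the work, as an engineer would, in place of code of your own. Each camera call takes 0.05 s, during which the arm holds its last target. There are 200 camera calls.

## Working session

There is one attempt and no reset: what is moved stays moved. The work goes in short steps, Python scripts to look and compute and a tool call to move; the robot and the scene stay as the last step left them, time stands still between calls to the robot, and variables do not carry over. Pictures are saved under pics/ and viewed, about 12 in all and at most 16, crops included, and the job is handed in when it is done.

Besides the shell and the picture viewer there is one more tool, called after "Request:" by a JSON object that holds its "api" and its "payload", one argument or row to a line. carry_out: Moves the arm, as the interface text tells. Its arguments: {"type":"object","properties":{"twist":{"type":"array","items":{"type":"array","items":{"type":"number"}}},"xyz":{"type":"array","items":{"type":"array","items":{"type":"number"}}},"fingers":{"type":"array","items":{"type":"number"}},"force":{"type":"number"}},"required":["twist","xyz","fingers"]}

```bash
ls; mkdir -p pics; python3 - <<'E'
from station import get_obs, eyes
import cv2,numpy as np
print(get_obs())
for n in("top","side"):
    im=eyes.get_image(n);cv2.imwrite(f"pics/{n}0.png",im[:,:,::-1]);
    c=eyes.calibration(n);print(n,c)
E
```

```text
pics
{'t': 0.0, 'joints': array([ 1.06880574,  0.33389696,  0.03985274,  1.46625837, -0.01338667,
        1.34328368, -0.05849792]), 'qvel': array([-4.95312953e-04, -7.31341376e-04, -3.12093716e-05, -7.85132208e-04,
       -1.18262382e-03, -8.93828929e-05,  2.08847475e-03]), 'joint_torque': array([-3.05428366e-04, -6.56366444e+01,  1.33485395e+00, -4.03806567e+01,
       -5.99381444e-02,  4.47915425e-02,  1.49438024e-04]), 'tool_pos': array([ 0.25472469, -0.59782377,  0.40387407]), 'ee_rot': array([-3.87435965e-04,  8.34264213e-01, -5.51364306e-01, -6.88898055e-04]), 'contact_force': array([-0.40436068, -0.64221698, -1.49674543]), 'moment': array([ 0.0166354 , -0.0282283 ,  0.01117537]), 'width': 1.0031363025833584}
top {'K': array([[416.03119484,   0.        , 274.19889217],
       [  0.        , 416.03119484, 213.387608  ],
       [  0.        ,   0.        ,   1.        ]]), 'dist': array([0.03941493, 0.        , 0.        , 0.        , 0.        ]), 'world_from_camera': array([[ 0.02627483,  0.99578323, -0.08789422,  0.45475122],
       [-0.99943368,  0.02801633,  0.01863882,  0.01718723],
       [ 0.0210227 ,  0.08735472,  0.99595542,  1.21521628],
       [ 0.        ,  0.        ,  0.        ,  1.        ]])}
side {'K': array([[458.66670144,   0.        , 281.45147237],
       [  0.        , 458.66670144, 210.7501159 ],
       [  0.        ,   0.        ,   1.        ]]), 'dist': array([-0.07139448,  0.        ,  0.        ,  0.        ,  0.        ]), 'world_from_camera': array([[-0.98986885,  0.09702065, -0.10366607,  0.41113792],
       [-0.14197255, -0.66677781,  0.7316086 ,  0.79485351],
       [ 0.0018589 ,  0.7389143 ,  0.67379686,  0.79584165],
       [ 0.        ,  0.        ,  0.        ,  1.        ]])}
```

View pics/top0.png

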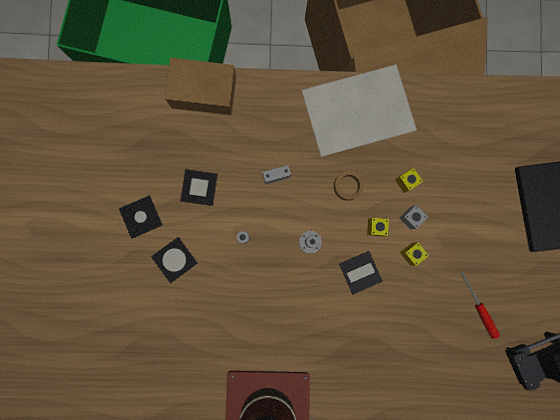

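View pics/side0.png

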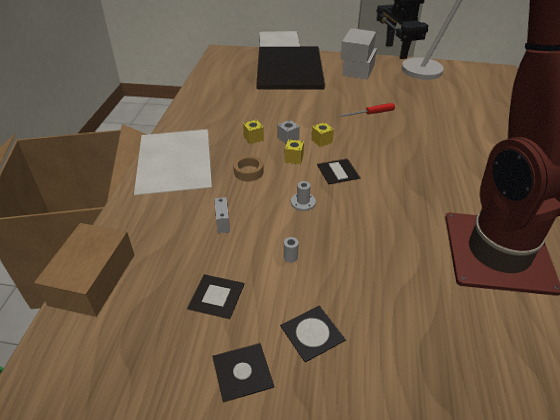

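The top view shows the plates: block (199,187), spacer (140,217), flange (174,260) and carriage (361,272). The parts are carriage (277,174), spacer (242,237), flange (311,242) and grey block (416,217), which has yellow lookalikes around it; the tape is at (347,187). Next I'll fit silhouettes in both views.

```bash
cat > h.py <<'E'
from station import get_obs, eyes
import cv2,numpy as np
from scipy.optimize import minimize
C={n:eyes.calibration(n) for n in("top","side")}
def proj(n,P):
    c=C[n];T=np.linalg.inv(c["world_from_camera"]);p=np.atleast_2d(P)@T[:3,:3].T+T[:3,3]
    p=p*[1,-1,-1]
    return cv2.projectPoints(p.reshape(-1,1,3),np.zeros(3),np.zeros(3),c["K"],c["dist"])[0].reshape(-1,2)
def ray(n,u,v,z):
    c=C[n];q=cv2.undistortPoints(np.array([[[u,v]]],float),c["K"],c["dist"])[0,0]
    W=c["world_from_camera"];d=W[:3,:3]@[q[0],-q[1],-1];o=W[:3,3]
    return o+d*(z-o[2])/d[2]
a=np.linspace(0,2*np.pi,40,endpoint=False)
disc=lambda r,z:np.c_[r*np.cos(a),r*np.sin(a),0*a+z]
rect=lambda l,w,z:np.array([[x*l/2,y*w/2,z] for x,y in((1,1),(-1,1),(-1,-1),(1,-1))])
MODELS={"flange":[[disc(.033,0),disc(.033,.008)],[disc(.017,0),disc(.017,.06)]],
"spacer":[[disc(.017,0),disc(.017,.05)]],"block":[[rect(.048,.048,0),rect(.048,.048,.05)]],
"carriage":[[rect(.076,.03,0),rect(.076,.03,.05)]],
"plate":[[rect(.096,.096,0),rect(.096,.096,.004)]],
"pflange":[[disc(.033,0)]],"pspacer":[[disc(.017,0)]],"pblock":[[rect(.048,.048,0)]],"pcarriage":[[rect(.076,.03,0)]]}
S=8
def sil(n,m,x,y,yaw,z,org,size):
    im=np.zeros((size*S,size*S),np.uint8);R=np.array([[np.cos(yaw),-np.sin(yaw),0],[np.sin(yaw),np.cos(yaw),0],[0,0,1]])
    for g in MODELS[m]:
        p=proj(n,np.vstack(g)@R.T+[x,y,z]);h=cv2.convexHull(((p-org+.5)*S).astype(np.float32))
        cv2.fillConvexPoly(im,np.round(h).astype(np.int32),255)
    return cv2.resize(im,(size,size),interpolation=cv2.INTER_AREA)/255.
def fit(n,m,mask,x,y,z,yaws):
    """mask: float image; fits x,y,yaw of model m"""
    size=70;c=proj(n,[x,y,z+.02])[0];org=np.round(c)-size//2
    o=org.astype(int);M=cv2.copyMakeBorder(mask.astype(np.float32),80,80,80,80,cv2.BORDER_CONSTANT)[o[1]+80:o[1]+80+size,o[0]+80:o[0]+80+size]
    # keep the part of the mask near the guess
    k=cv2.dilate((sil(n,m,x,y,0,z,org,size)>.1).astype(np.uint8),np.ones((13,13)));M=M*k
    f=lambda q:np.abs(sil(n,m,q[0]/100,q[1]/100,q[2],z,org,size)-M).sum()/M.sum()
    best=None
    for w in yaws:
        s=np.array([[0,0,0],[1,0,0],[0,1,0],[0,0,.3]])*1.+[x*100,y*100,w]
        r=minimize(f,[x*100,y*100,w],method="Nelder-Mead",options=dict(initial_simplex=s,xatol=.005,fatol=1e-4))
        if best is None or r.fun<best.fun:best=r
    return best.x[0]/100,best.x[1]/100,best.x[2],best.fun
def masks(im):
    hsv=cv2.cvtColor(im,cv2.COLOR_RGB2HSV).astype(int);s,v=hsv[...,1],hsv[...,2]
    return hsv,s,v
E
python3 - <<'E'
from h import *
for n in("top","side"):
    im=cv2.cvtColor(cv2.imread(f"pics/{n}0.png"),cv2.COLOR_BGR2RGB)
    hsv,s,v=masks(im)
    for nm,(u,w) in dict(wood=(230,210),plate=(190,203),print=(199,187),flange=(303,248),block=(410,210),carr=(270,176),spacer=(240,234),yel=(405,180),tape=(336,187)).items() if n=="top" else []:
        print(nm,hsv[w,u])
    if n=="top":
        for nm,z,(u,w) in(("carriage",.05,(277,174)),("spacer",.05,(242,237)),("flange",.03,(311,242)),("block",.05,(416,217)),("block_plate",0,(199,187)),("sp",0,(140,217)),("fp",0,(174,260)),("cp",0,(361,272)),("tape",.015,(347,187)),("y1",.05,(411,180)),("y2",.05,(380,227)),("y3",.05,(417,254))):print(nm,ray(n,u,w,z).round(3))
a=cv2.imread("pics/top0.png")[140:300,100:440];cv2.imwrite("pics/crop.png",cv2.resize(a[:,130:],None,fx=3.6,fy=3.6,interpolation=cv2.INTER_CUBIC))
E
```

```text
wood [ 15 105 104]
plate [ 17 123 112]
print [ 26  15 139]
flange [90 10 75]
block [83 13 81]
carr [105   4 130]
spacer [ 83   9 119]
yel [ 30 215 159]
tape [ 15 120 117]
carriage [ 0.67 -0.01  0.05]
spacer [0.489 0.084 0.05 ]
flange [ 0.481 -0.112  0.03 ]
block [ 0.559 -0.404  0.05 ]
block_plate [0.633 0.217 0.   ]
sp [0.541 0.383 0.   ]
fp [0.419 0.28  0.   ]
cp [ 0.398 -0.262  0.   ]
tape [ 0.644 -0.216  0.015]
y1 [ 0.664 -0.39   0.05 ]
y2 [ 0.528 -0.303  0.05 ]
y3 [ 0.455 -0.407  0.05 ]
```

View pics/crop.png

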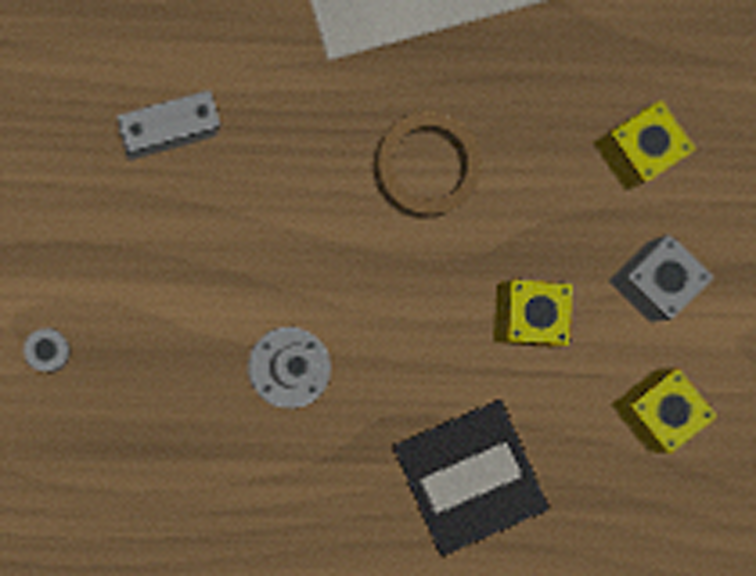

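The crop shows clean contrast, with the grey parts and black plates low in saturation against the wood.

```bash
cat > meas.py <<'E'
from h import *
G=dict(carriage=(.67,-.01),spacer=(.489,.084),flange=(.481,-.112),block=(.559,-.404))
PL=dict(pblock=(.633,.217),pspacer=(.541,.383),pflange=(.419,.28),pcarriage=(.398,-.262))
def run(ims,names):
    for nm in names:
        for n,im in ims.items():
            hsv,s,v=masks(im)
            if nm in G:
                m=((s<55)&(v>25));x,y=G[nm];z=0
            else:
                m=((s<60)&(v>85));x,y=PL[nm];z=.004
            yaws=[0] if nm[-6:] in("spacer","flange") else np.arange(-1.4,1.6,.35)
            if nm.endswith("block"):yaws=[-.6,-.2,.2,.6]
            r=fit(n,nm,m,x,y,z,yaws);out=[nm,n,np.round(r,4)]
            if nm in PL:
                x2,y2,w2,e2=fit(n,"plate",s<60,x,y,0,[-.6,-.2,.2,.6]);out+=["plate",np.round((x2,y2,w2,e2),4)]
            print(*out)
E
python3 - <<'E'
from meas import *
ims={n:cv2.cvtColor(cv2.imread(f"pics/{n}0.png"),cv2.COLOR_BGR2RGB) for n in("top","side")}
run(ims,[*G,*PL])
hsv,s,v=masks(ims["top"]); print(hsv[195,186],hsv[270,350],hsv[272,361])
E
```

```text
carriage top [ 0.6735 -0.0083 -1.2626  0.1348]
carriage side [ 0.6741 -0.0077 -1.2661  0.0691]
spacer top [0.4902 0.0835 0.2692 0.0989]
spacer side [0.491  0.0839 0.0244 0.0832]
flange top [ 0.4825 -0.1114  0.174   0.0414]
flange side [ 0.4833 -0.1108  0.1293  0.062 ]
block top [ 0.5609 -0.4049  0.7998  0.0615]
block side [ 0.5621 -0.4057 -0.9309  0.1937]
pblock top [ 0.633   0.2184 -0.1104  0.0673] plate [ 0.6335  0.2176 -0.1071  0.2264]
pblock side [ 0.6341  0.2195 -0.1087  0.052 ] plate [ 0.6334  0.2176 -0.1043  0.0997]
pspacer top [0.5421 0.3819 0.0813 0.0915] plate [0.5417 0.3826 0.4517 0.3505]
pspacer side [0.5431 0.3834 0.1558 0.0765] plate [0.5432 0.3826 0.4546 0.0583]
pflange top [0.4207 0.2793 0.0839 0.0459] plate [0.4211 0.2797 0.6681 0.1984]
pflange side [0.4218 0.2809 0.0246 0.0409] plate [0.4211 0.2804 0.665  0.0706]
pcarriage top [ 0.3982 -0.2597 -1.1353  0.1103] plate [ 0.3982 -0.2596 -1.1485  0.0728]
pcarriage side [ 0.3987 -0.2581  2.0014  0.0816] plate [ 0.3996 -0.2589  0.4349  0.1741]
[75 70 29] [135  82  25] [ 17  13 141]
```

Both views agree to about 1–2 mm. Next is a small planner that prints the rows to write.

```bash
cat > plan.py <<'E'
import sys,numpy as np
from station import get_obs
from scipy.spatial.transform import Rotation as R
def plan(x,y,z,yaw=None,per=.85):
    o=get_obs();q=o["ee_rot"];r=R.from_quat([q[1],q[2],q[3],q[0]]);M=r.as_matrix()
    cur=np.arctan2(M[1,0],M[0,0]);d=0 if yaw is None else (yaw-cur+np.pi/2)%np.pi-np.pi/2
    tw=-d/np.pi;r2=R.from_euler("z",d)*r
    s=r2.inv().apply(np.array([x,y,z])-o["tool_pos"])/.06
    n=max(1,int(np.ceil(np.linalg.norm(s)/per)));m=int(np.ceil(abs(tw)/.055))
    print(f"t={o['t']:.2f} pos={o['tool_pos'].round(4)} yaw={cur:.3f} tilt={np.degrees(np.arccos(-M[2,2])):.2f} w={o['width']:.3f} F={o['contact_force'].round(1)} j7={o['joints'][6]:.2f}")
    print(f" turn {m} rows x {tw/max(m,1):.4f} (z); then {n} rows x {np.round(s/n,3)} total {s.round(3)}")
if __name__=="__main__":plan(*map(float,sys.argv[1:]))
E
python3 plan.py .5615 -.405 .30 -.77
```

```text
t=0.10 pos=[ 0.2547 -0.5978  0.404 ] yaw=-1.168 tilt=0.08 w=1.004 F=[ 0.6 -0.3  0.4] j7=-0.06
 turn 3 rows x -0.0422 (z); then 8 rows x [ 0.179 -0.733  0.216] total [ 1.436 -5.867  1.73 ]
```

Request:
{"api": "carry_out", "payload": {
  "twist": [
    [0, 0, -0.042],
    [0, 0, -0.042],
    [0, 0, -0.042],
    [0, 0, 0],
    [0, 0, 0],
    [0, 0, 0],
    [0, 0, 0],
    [0, 0, 0],
    [0, 0, 0],
    [0, 0, 0],
    [0, 0, 0],
    [0, 0, 0]
  ],
  "xyz": [
    [0, 0, 0],
    [0, 0, 0],
    [0, 0, 0],
    [0.18, -0.73, 0.22],
    [0.18, -0.73, 0.22],
    [0.18, -0.73, 0.22],
    [0.18, -0.73, 0.22],
    [0.18, -0.73, 0.22],
    [0.18, -0.73, 0.22],
    [0.18, -0.73, 0.22],
    [0.18, -0.73, 0.22],
    [0, 0, 0]
  ],
  "fingers": [0.5, 0.5, 0.5, 0.5, 0.5, 0.5, 0.5, 0.5, 0.5, 0.5, 0.5, 0.5],
  "force": 25
}}

```text
t: 1.6
tool_pos: [0.5643, -0.4028, 0.2969]
ee_rot: [-0.002, 0.928, -0.373, -0.001]
contact_force: [-0.4, -0.7, -0.2]
width: 0.75
```

```bash
python3 plan.py .5615 -.405 .193 -.77
```

```text
t=1.60 pos=[ 0.5643 -0.4028  0.2969] yaw=-0.765 tilt=0.24 w=0.750 F=[-0.4 -0.7 -0.2] j7=-0.26
 turn 1 rows x 0.0014 (z); then 3 rows x [-0.001  0.021  0.577] total [-0.003  0.063  1.732]
```

Request:
{"api": "carry_out", "payload": {
  "twist": [
    [0, 0, 0],
    [0, 0, 0],
    [0, 0, 0],
    [0, 0, 0],
    [0, 0, 0]
  ],
  "xyz": [
    [0, 0.06, 0],
    [0, 0, 0.6],
    [0, 0, 0.6],
    [0, 0, 0.5],
    [0, 0, 0]
  ],
  "fingers": [0.5, 0.5, 0.5, 0.5, 0.5]
}}

```text
t: 2.22
tool_pos: [0.5563, -0.4109, 0.195]
ee_rot: [-0.0, 0.926, -0.378, -0.002]
contact_force: [0.4, 0.5, 0.5]
width: 0.753
```

```bash
python3 plan.py .5615 -.405 .193 -.77
```

```text
t=2.23 pos=[ 0.5563 -0.4109  0.195 ] yaw=-0.775 tilt=0.27 w=0.753 F=[0.4 0.5 0.5] j7=-0.27
 turn 1 rows x -0.0015 (z); then 1 rows x [-0.006 -0.131  0.032] total [-0.006 -0.131  0.032]
```

Request:
{"api": "carry_out", "payload": {
  "twist": [
    [0, 0, 0],
    [0, 0, 0]
  ],
  "xyz": [
    [0, 0, 0],
    [0, 0, 0]
  ],
  "fingers": [0.5, 0.5]
}}

```text
t: 2.48
tool_pos: [0.5589, -0.4105, 0.1992]
ee_rot: [0.0, 0.926, -0.377, 0.001]
contact_force: [1.2, -0.5, 0.2]
width: 0.75
```

```bash
python3 plan.py .5615 -.405 .193 -.77
```

```text
t=2.48 pos=[ 0.5589 -0.4105  0.1992] yaw=-0.773 tilt=0.16 w=0.750 F=[ 1.2 -0.5  0.2] j7=-0.27
 turn 1 rows x -0.0009 (z); then 1 rows x [-0.034 -0.096  0.103] total [-0.034 -0.096  0.103]
```

Request:
{"api": "carry_out", "payload": {
  "twist": [
    [0, 0, 0],
    [0, 0, 0],
    [0, 0, 0],
    [0, 0, 0],
    [0, 0, 0],
    [0, 0, 0],
    [0, 0, 0],
    [0, 0, 0],
    [0, 0, 0]
  ],
  "xyz": [
    [-0.03, -0.09, 0.09],
    [0, 0, 0],
    [0, 0, 0],
    [0, 0, 0],
    [0, 0, 0],
    [0, 0, 0],
    [0, 0, 0],
    [0, 0, 0],
    [0, 0, 0]
  ],
  "fingers": [0.5, 0.5, 0.5, -1, -1, -1, -1, -1, -1]
}}

```text
t: 3.6
tool_pos: [0.561, -0.4046, 0.1917]
ee_rot: [-0.0, 0.926, -0.377, -0.0]
contact_force: [-1.4, 0.0, 2.2]
width: 0.553
```

```bash
python3 plan.py .634 .2185 .32 -.108
```

```text
t=3.60 pos=[ 0.561  -0.4046  0.1917] yaw=-0.772 tilt=0.02 w=0.553 F=[-1.4  0.   2.2] j7=-0.28
 turn 4 rows x -0.0529 (z); then 13 rows x [ 0.007 -0.804 -0.165] total [  0.089 -10.456  -2.139]
```

Request:
{"api": "carry_out", "payload": {
  "twist": [
    [0, 0, 0],
    [0, 0, 0],
    [0, 0, 0],
    [0, 0, -0.053],
    [0, 0, -0.053],
    [0, 0, -0.053],
    [0, 0, -0.053],
    [0, 0, 0],
    [0, 0, 0],
    [0, 0, 0],
    [0, 0, 0],
    [0, 0, 0]
  ],
  "xyz": [
    [0, 0, -0.5],
    [0, 0, -0.8],
    [0, 0, -0.8],
    [0, 0, 0],
    [0, 0, 0],
    [0, 0, 0],
    [0, 0, 0],
    [0, -0.7, 0],
    [0, -0.8, 0],
    [0, -0.8, 0],
    [0, -0.8, 0],
    [0, -0.8, 0]
  ],
  "fingers": [-1, -1, -1, -1, -1, -1, -1, -1, -1, -1, -1, -1]
}}

```text
t: 5.1
tool_pos: [0.5858, -0.1705, 0.3173]
ee_rot: [-0.0, 0.999, -0.053, -0.0]
contact_force: [0.1, 0.9, -3.4]
width: 0.55
```

Request:
{"api": "carry_out", "payload": {
  "twist": [
    [0, 0, 0],
    [0, 0, 0],
    [0, 0, 0],
    [0, 0, 0],
    [0, 0, 0],
    [0, 0, 0],
    [0, 0, 0],
    [0, 0, 0],
    [0, 0, 0],
    [0, 0, 0],
    [0, 0, 0],
    [0, 0, 0]
  ],
  "xyz": [
    [0.02, -0.8, 0],
    [0.02, -0.8, 0],
    [0.02, -0.8, 0],
    [0.03, -0.8, 0],
    [0, -0.8, 0],
    [0, -0.8, 0],
    [0, -0.8, 0],
    [0, -0.5, 0],
    [0, -0.4, 0],
    [0, 0, 0],
    [0, 0, 0],
    [0, 0, 0]
  ],
  "fingers": [-1, -1, -1, -1, -1, -1, -1, -1, -1, -1, -1, -1]
}}

```text
t: 6.6
tool_pos: [0.633, 0.2137, 0.3177]
ee_rot: [0.0, 0.999, -0.054, 0.0]
contact_force: [-0.9, 0.5, -3.4]
width: 0.549
```

```bash
python3 plan.py .6337 .2185 .197 -.108; python3 -c "
from h import *
for n in('side',):cv2.imwrite('pics/b_'+n+'.png',eyes.get_image(n)[:,:,::-1])"
```

```text
t=6.60 pos=[0.633  0.2137 0.3177] yaw=-0.108 tilt=0.05 w=0.549 F=[-0.9  0.5 -3.4] j7=-0.67
 turn 1 rows x -0.0001 (z); then 3 rows x [ 0.001 -0.028  0.67 ] total [ 0.003 -0.083  2.011]
```

View pics/b_side.png

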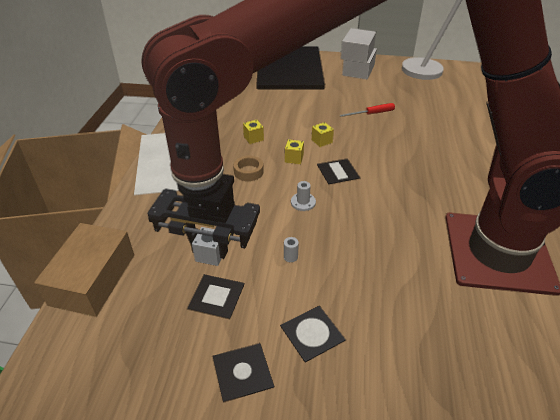

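The side view shows the block held level at (206,248), above its plate at (216,296). I'll lower it.

Request:
{"api": "carry_out", "payload": {
  "twist": [
    [0, 0, 0],
    [0, 0, 0],
    [0, 0, 0],
    [0, 0, 0],
    [0, 0, 0],
    [0, 0, 0],
    [0, 0, 0],
    [0, 0, 0]
  ],
  "xyz": [
    [0, -0.08, 0],
    [0, 0, 0.5],
    [0, 0, 0.6],
    [0, 0, 0.4],
    [0, 0, 0.2],
    [0, 0, 0.1],
    [0, 0, 0],
    [0, 0, 0]
  ],
  "fingers": [-1, -1, -1, -1, -1, -1, -1, -1]
}}

```text
t: 7.65
tool_pos: [0.6335, 0.2202, 0.2109]
ee_rot: [-0.0, 0.999, -0.053, 0.001]
contact_force: [-0.1, 1.4, -3.7]
width: 0.55
```

```bash
python3 plan.py .6337 .2185 .1965 -.108
```

```text
t=7.65 pos=[0.6335 0.2202 0.2109] yaw=-0.106 tilt=0.09 w=0.550 F=[-0.1  1.4 -3.7] j7=-0.71
 turn 1 rows x 0.0006 (z); then 1 rows x [0.006 0.029 0.239] total [0.006 0.029 0.239]
```

Request:
{"api": "carry_out", "payload": {
  "twist": [
    [0, 0, 0],
    [0, 0, 0],
    [0, 0, 0],
    [0, 0, 0],
    [0, 0, 0]
  ],
  "xyz": [
    [0, 0.02, 0.15],
    [0, 0, 0.08],
    [0, 0, 0],
    [0, 0, 0],
    [0, 0, 0]
  ],
  "fingers": [-1, -1, -1, -1, -1]
}}

```text
t: 8.28
tool_pos: [0.6329, 0.2188, 0.1958]
ee_rot: [-0.0, 0.999, -0.053, -0.0]
contact_force: [-0.5, -0.3, -3.1]
width: 0.551
```

```bash
python3 plan.py .6337 .2185 .1965 -.108
```

```text
t=8.28 pos=[0.6329 0.2188 0.1958] yaw=-0.106 tilt=0.01 w=0.551 F=[-0.5 -0.3 -3.1] j7=-0.72
 turn 1 rows x 0.0006 (z); then 1 rows x [ 0.013  0.004 -0.011] total [ 0.013  0.004 -0.011]
```

Request:
{"api": "carry_out", "payload": {
  "twist": [
    [0, 0, 0],
    [0, 0, 0],
    [0, 0, 0],
    [0, 0, 0],
    [0, 0, 0],
    [0, 0, 0],
    [0, 0, 0],
    [0, 0, 0]
  ],
  "xyz": [
    [0, 0, 0],
    [0, 0, 0],
    [0, 0, 0],
    [0, 0, 0],
    [0, 0, -0.5],
    [0, 0, -0.8],
    [0, 0, -0.8],
    [0, 0, 0]
  ],
  "fingers": [0.5, 0.5, 0.5, 0.5, 0.5, 0.5, 0.5, 0.5]
}}

```text
t: 9.28
tool_pos: [0.6339, 0.2196, 0.3269]
ee_rot: [-0.002, 0.999, -0.053, 0.004]
contact_force: [-0.6, 0.0, -1.3]
width: 0.75
```

```bash
python3 plan.py .6738 -.008 .300 .307
```

```text
t=9.28 pos=[0.6339 0.2196 0.3269] yaw=-0.106 tilt=0.44 w=0.750 F=[-0.6  0.  -1.3] j7=-0.67
 turn 3 rows x -0.0438 (z); then 5 rows x [-0.103  0.764  0.086] total [-0.516  3.819  0.432]
```

Request:
{"api": "carry_out", "payload": {
  "twist": [
    [0, 0, -0.044],
    [0, 0, -0.044],
    [0, 0, -0.044],
    [0, 0, 0],
    [0, 0, 0],
    [0, 0, 0],
    [0, 0, 0],
    [0, 0, 0],
    [0, 0, 0],
    [0, 0, 0],
    [0, 0, 0],
    [0, 0, 0]
  ],
  "xyz": [
    [0, 0, 0],
    [0, 0, 0],
    [0, 0, 0],
    [-0.1, 0.76, 0.08],
    [-0.1, 0.76, 0.08],
    [-0.1, 0.76, 0.08],
    [-0.1, 0.76, 0.08],
    [-0.1, 0.76, 0.08],
    [0, 0, 0],
    [0, 0, 0],
    [0, 0, 0],
    [0, 0, 0]
  ],
  "fingers": [0.5, 0.5, 0.5, 0.5, 0.5, 0.5, 0.5, 0.5, 0.5, 0.5, 0.5, 0.5]
}}

```text
t: 10.78
tool_pos: [0.6735, -0.0062, 0.2981]
ee_rot: [-0.0, 0.988, 0.155, 0.0]
contact_force: [0.2, 0.5, -0.2]
width: 0.749
```

```bash
python3 plan.py .6738 -.008 .193 .307
```

```text
t=10.78 pos=[ 0.6735 -0.0062  0.2981] yaw=0.310 tilt=0.02 w=0.749 F=[ 0.2  0.5 -0.2] j7=0.07
 turn 1 rows x 0.0011 (z); then 3 rows x [-0.002  0.01   0.584] total [-0.005  0.031  1.751]
```

Descend, settle and close.

Request:
{"api": "carry_out", "payload": {
  "twist": [
    [0, 0, 0],
    [0, 0, 0],
    [0, 0, 0],
    [0, 0, 0],
    [0, 0, 0],
    [0, 0, 0],
    [0, 0, 0],
    [0, 0, 0],
    [0, 0, 0],
    [0, 0, 0],
    [0, 0, 0],
    [0, 0, 0]
  ],
  "xyz": [
    [0, 0.03, 0.6],
    [0, 0, 0.6],
    [0, 0, 0.35],
    [0, 0, 0.2],
    [0, 0, 0],
    [0, 0, 0],
    [0, 0, 0],
    [0, 0, 0],
    [0, 0, 0],
    [0, 0, 0],
    [0, 0, 0],
    [0, 0, 0]
  ],
  "fingers": [0.5, 0.5, 0.5, 0.5, 0.5, 0.5, -1, -1, -1, -1, -1, -1]
}}

```text
t: 12.28
tool_pos: [0.6741, -0.0093, 0.193]
ee_rot: [0.0, 0.988, 0.154, -0.0]
contact_force: [-1.6, -1.1, 1.5]
width: 0.346
```

```bash
python3 plan.py .3987 -.259 .32 .425
```

```text
t=12.28 pos=[ 0.6741 -0.0093  0.193 ] yaw=0.308 tilt=0.02 w=0.346 F=[-1.6 -1.1  1.5] j7=0.03
 turn 1 rows x -0.0371 (z); then 8 rows x [-0.737  0.237 -0.264] total [-5.898  1.898 -2.115]
```

Request:
{"api": "carry_out", "payload": {
  "twist": [
    [0, 0, 0],
    [0, 0, 0],
    [0, 0, 0],
    [0, 0, -0.037],
    [0, 0, 0],
    [0, 0, 0],
    [0, 0, 0],
    [0, 0, 0],
    [0, 0, 0],
    [0, 0, 0],
    [0, 0, 0],
    [0, 0, 0]
  ],
  "xyz": [
    [0, 0, -0.5],
    [0, 0, -0.8],
    [0, 0, -0.8],
    [0, 0, 0],
    [-0.74, 0.24, 0],
    [-0.74, 0.24, 0],
    [-0.74, 0.24, 0],
    [-0.74, 0.24, 0],
    [-0.74, 0.24, 0],
    [-0.74, 0.24, 0],
    [-0.74, 0.24, 0],
    [-0.72, 0.22, 0]
  ],
  "fingers": [-1, -1, -1, -1, -1, -1, -1, -1, -1, -1, -1, -1]
}}

```text
t: 13.78
tool_pos: [0.3971, -0.2598, 0.3186]
ee_rot: [-0.0, 0.978, 0.211, -0.0]
contact_force: [0.6, -1.5, -3.7]
width: 0.343
```

Request:
{"api": "carry_out", "payload": {
  "twist": [
    [0, 0, 0],
    [0, 0, 0],
    [0, 0, 0],
    [0, 0, 0]
  ],
  "xyz": [
    [0, 0, 0],
    [0, 0, 0],
    [0, 0, 0],
    [0, 0, 0]
  ],
  "fingers": [-1, -1, -1, -1]
}}

```text
t: 14.28
tool_pos: [0.3992, -0.2583, 0.3189]
ee_rot: [-0.0, 0.977, 0.212, 0.0]
contact_force: [0.5, 0.3, -3.6]
width: 0.342
```

```bash
python3 plan.py .3987 -.259 .198 .425; python3 -c "
from h import *
for n in('side',):cv2.imwrite('pics/c_'+n+'.png',eyes.get_image(n)[:,:,::-1])"
```

```text
t=14.28 pos=[ 0.3992 -0.2583  0.3189] yaw=0.426 tilt=0.02 w=0.342 F=[ 0.5  0.3 -3.6] j7=0.88
 turn 1 rows x 0.0005 (z); then 3 rows x [-0.004  0.003  0.671] total [-0.013  0.008  2.014]
```

View pics/c_side.png

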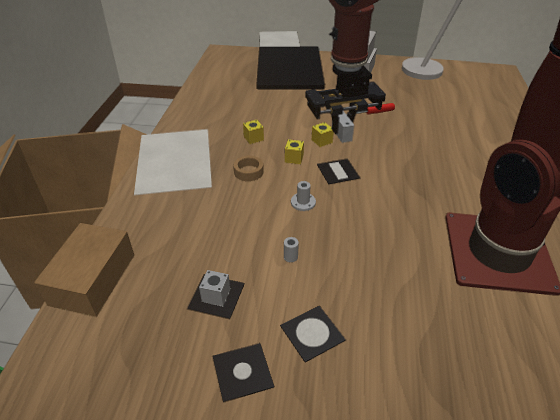

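The block stands centred on its print at (214,290), and the carriage hangs level above its plate (338,171). I'll lower it.

Request:
{"api": "carry_out", "payload": {
  "twist": [
    [0, 0, 0],
    [0, 0, 0],
    [0, 0, 0],
    [0, 0, 0],
    [0, 0, 0],
    [0, 0, 0],
    [0, 0, 0],
    [0, 0, 0],
    [0, 0, 0]
  ],
  "xyz": [
    [0, 0, 0.5],
    [0, 0, 0.6],
    [0, 0, 0.4],
    [0, 0, 0.2],
    [0, 0, 0.15],
    [0, 0, 0.1],
    [0, 0, 0],
    [0, 0, 0],
    [0, 0, 0]
  ],
  "fingers": [-1, -1, -1, -1, -1, -1, -1, -1, -1]
}}

```text
t: 15.45
tool_pos: [0.3988, -0.2591, 0.2024]
ee_rot: [0.0, 0.978, 0.211, 0.0]
contact_force: [1.0, 0.2, -4.3]
width: 0.342
```

```bash
python3 plan.py .3987 -.259 .1975 .425
```

```text
t=15.45 pos=[ 0.3988 -0.2591  0.2024] yaw=0.425 tilt=0.05 w=0.342 F=[ 1.   0.2 -4.3] j7=0.80
 turn 1 rows x -0.0001 (z); then 1 rows x [-0.    -0.002  0.082] total [-0.    -0.002  0.082]
```

Request:
{"api": "carry_out", "payload": {
  "twist": [
    [0, 0, 0],
    [0, 0, 0],
    [0, 0, 0],
    [0, 0, 0],
    [0, 0, 0],
    [0, 0, 0],
    [0, 0, 0],
    [0, 0, 0],
    [0, 0, 0],
    [0, 0, 0],
    [0, 0, 0]
  ],
  "xyz": [
    [0, 0, 0.08],
    [0, 0, 0],
    [0, 0, 0],
    [0, 0, 0],
    [0, 0, 0],
    [0, 0, 0],
    [0, 0, 0],
    [0, 0, -0.5],
    [0, 0, -0.8],
    [0, 0, -0.8],
    [0, 0, 0]
  ],
  "fingers": [-1, -1, -1, 0.3, 0.3, 0.3, 0.3, 0.3, 0.3, 0.3, 0.3]
}}

```text
t: 16.82
tool_pos: [0.3998, -0.2595, 0.3269]
ee_rot: [0.003, 0.978, 0.211, 0.002]
contact_force: [0.9, -0.4, -1.0]
width: 0.649
```

```bash
python3 plan.py .4829 -.111 .320 .3
```

```text
t=16.82 pos=[ 0.3998 -0.2595  0.3269] yaw=0.425 tilt=0.39 w=0.649 F=[ 0.9 -0.4 -1. ] j7=0.88
 turn 1 rows x 0.0397 (z); then 4 rows x [ 0.514 -0.489  0.027] total [ 2.055 -1.955  0.109]
```

Request:
{"api": "carry_out", "payload": {
  "twist": [
    [0, 0, 0.04],
    [0, 0, 0],
    [0, 0, 0],
    [0, 0, 0],
    [0, 0, 0],
    [0, 0, 0],
    [0, 0, 0],
    [0, 0, 0]
  ],
  "xyz": [
    [0, 0, 0],
    [0.51, -0.49, 0.03],
    [0.51, -0.49, 0.03],
    [0.51, -0.49, 0.03],
    [0.51, -0.49, 0.03],
    [0, 0, 0],
    [0, 0, 0],
    [0, 0, 0]
  ],
  "fingers": [0.3, 0.3, 0.3, 0.3, 0.3, 0.3, 0.3, 0.3]
}}

```text
t: 17.82
tool_pos: [0.4804, -0.1117, 0.3156]
ee_rot: [0.0, 0.989, 0.148, -0.0]
contact_force: [-0.3, -0.7, -0.8]
width: 0.652
```

```bash
python3 plan.py .4829 -.111 .202 .3
```

```text
t=17.82 pos=[ 0.4804 -0.1117  0.3156] yaw=0.297 tilt=0.05 w=0.652 F=[-0.3 -0.7 -0.8] j7=0.37
 turn 1 rows x -0.0009 (z); then 3 rows x [0.015 0.001 0.631] total [0.044 0.002 1.893]
```

Request:
{"api": "carry_out", "payload": {
  "twist": [
    [0, 0, 0],
    [0, 0, 0],
    [0, 0, 0],
    [0, 0, 0],
    [0, 0, 0],
    [0, 0, 0],
    [0, 0, 0],
    [0, 0, 0],
    [0, 0, 0],
    [0, 0, 0],
    [0, 0, 0],
    [0, 0, 0]
  ],
  "xyz": [
    [0.04, 0, 0.6],
    [0, 0, 0.6],
    [0, 0, 0.4],
    [0, 0, 0.2],
    [0, 0, 0.1],
    [0, 0, 0],
    [0, 0, 0],
    [0, 0, 0],
    [0, 0, 0],
    [0, 0, 0],
    [0, 0, 0],
    [0, 0, 0]
  ],
  "fingers": [0.3, 0.3, 0.3, 0.3, 0.3, 0.3, 0.3, -1, -1, -1, -1, -1]
}}

```text
t: 19.32
tool_pos: [0.4832, -0.1099, 0.202]
ee_rot: [0.0, 0.989, 0.149, -0.0]
contact_force: [-2.2, -0.0, 2.9]
width: 0.386
```

```bash
python3 plan.py .4213 .280 .325 .3
```

```text
t=19.32 pos=[ 0.4832 -0.1099  0.202 ] yaw=0.299 tilt=0.01 w=0.386 F=[-2.2 -0.   2.9] j7=0.27
 turn 1 rows x -0.0003 (z); then 9 rows x [ 0.104 -0.724 -0.228] total [ 0.934 -6.513 -2.05 ]
```

Request:
{"api": "carry_out", "payload": {
  "twist": [
    [0, 0, 0],
    [0, 0, 0],
    [0, 0, 0],
    [0, 0, 0],
    [0, 0, 0],
    [0, 0, 0],
    [0, 0, 0],
    [0, 0, 0],
    [0, 0, 0],
    [0, 0, 0],
    [0, 0, 0],
    [0, 0, 0]
  ],
  "xyz": [
    [0, 0, -0.5],
    [0, 0, -0.8],
    [0, 0, -0.75],
    [0.1, -0.72, 0],
    [0.1, -0.72, 0],
    [0.1, -0.72, 0],
    [0.1, -0.72, 0],
    [0.1, -0.72, 0],
    [0.1, -0.72, 0],
    [0.1, -0.72, 0],
    [0.1, -0.72, 0],
    [0.13, -0.75, 0]
  ],
  "fingers": [-1, -1, -1, -1, -1, -1, -1, -1, -1, -1, -1, -1]
}}

```text
t: 20.82
tool_pos: [0.421, 0.2809, 0.3247]
ee_rot: [0.0, 0.989, 0.149, 0.0]
contact_force: [0.7, 0.8, -1.8]
width: 0.384
```

Request:
{"api": "carry_out", "payload": {
  "twist": [
    [0, 0, 0],
    [0, 0, 0],
    [0, 0, 0],
    [0, 0, 0]
  ],
  "xyz": [
    [0, 0, 0],
    [0, 0, 0],
    [0, 0, 0],
    [0, 0, 0]
  ],
  "fingers": [-1, -1, -1, -1]
}}

```text
t: 21.32
tool_pos: [0.4219, 0.2789, 0.3249]
ee_rot: [0.0, 0.989, 0.148, 0.0]
contact_force: [-0.7, -0.2, -1.2]
width: 0.386
```

```bash
python3 plan.py .4213 .280 .207 .3; python3 -c "
from h import *
for n in('side',):cv2.imwrite('pics/d_'+n+'.png',eyes.get_image(n)[:,:,::-1])"
```

```text
t=21.32 pos=[0.4219 0.2789 0.3249] yaw=0.297 tilt=0.03 w=0.386 F=[-0.7 -0.2 -1.2] j7=-0.52
 turn 1 rows x -0.0009 (z); then 3 rows x [-0.001 -0.007  0.655] total [-0.003 -0.022  1.966]
```

View pics/d_side.png

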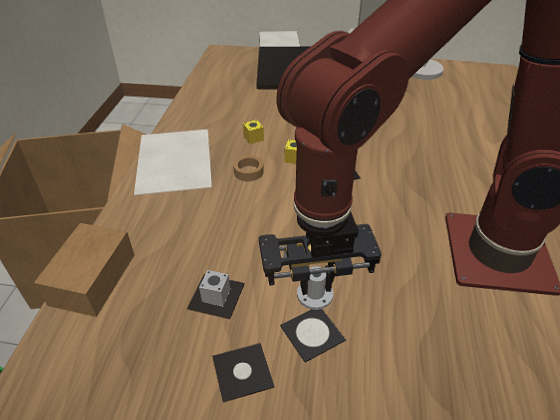

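The flange is held upright above its plate (313,333). I'll lower it.

Request:
{"api": "carry_out", "payload": {
  "twist": [
    [0, 0, 0],
    [0, 0, 0],
    [0, 0, 0],
    [0, 0, 0],
    [0, 0, 0],
    [0, 0, 0],
    [0, 0, 0],
    [0, 0, 0],
    [0, 0, 0]
  ],
  "xyz": [
    [0, -0.02, 0.5],
    [0, 0, 0.6],
    [0, 0, 0.4],
    [0, 0, 0.2],
    [0, 0, 0.1],
    [0, 0, 0.1],
    [0, 0, 0],
    [0, 0, 0],
    [0, 0, 0]
  ],
  "fingers": [-1, -1, -1, -1, -1, -1, -1, -1, -1]
}}

```text
t: 22.5
tool_pos: [0.4213, 0.2811, 0.2114]
ee_rot: [-0.0, 0.989, 0.149, 0.0]
contact_force: [0.0, 0.3, -3.0]
width: 0.384
```

```bash
python3 plan.py .4213 .280 .2065 .3
```

```text
t=22.50 pos=[0.4213 0.2811 0.2114] yaw=0.299 tilt=0.04 w=0.384 F=[ 0.   0.3 -3. ] j7=-0.66
 turn 1 rows x -0.0003 (z); then 1 rows x [-0.005  0.018  0.081] total [-0.005  0.018  0.081]
```

Request:
{"api": "carry_out", "payload": {
  "twist": [
    [0, 0, 0],
    [0, 0, 0],
    [0, 0, 0],
    [0, 0, 0],
    [0, 0, 0],
    [0, 0, 0],
    [0, 0, 0],
    [0, 0, 0],
    [0, 0, 0],
    [0, 0, 0],
    [0, 0, 0]
  ],
  "xyz": [
    [0, 0, 0.08],
    [0, 0, 0],
    [0, 0, 0],
    [0, 0, 0],
    [0, 0, 0],
    [0, 0, 0],
    [0, 0, 0],
    [0, 0, -0.5],
    [0, 0, -0.8],
    [0, 0, -0.7],
    [0, 0, 0]
  ],
  "fingers": [-1, -1, -1, 0.3, 0.3, 0.3, 0.3, 0.3, 0.3, 0.3, 0.3]
}}

```text
t: 23.88
tool_pos: [0.4217, 0.2819, 0.3292]
ee_rot: [-0.001, 0.989, 0.149, 0.003]
contact_force: [0.7, 1.0, -0.8]
width: 0.649
```

```bash
python3 plan.py .4906 .0837 .300 .3
```

```text
t=23.88 pos=[0.4217 0.2819 0.3292] yaw=0.299 tilt=0.32 w=0.649 F=[ 0.7  1.  -0.8] j7=-0.52
 turn 1 rows x -0.0003 (z); then 5 rows x [0.023 0.699 0.097] total [0.117 3.495 0.486]
```

Request:
{"api": "carry_out", "payload": {
  "twist": [
    [0, 0, 0],
    [0, 0, 0],
    [0, 0, 0],
    [0, 0, 0],
    [0, 0, 0],
    [0, 0, 0],
    [0, 0, 0],
    [0, 0, 0]
  ],
  "xyz": [
    [0.02, 0.7, 0],
    [0.02, 0.7, 0.1],
    [0.02, 0.7, 0.1],
    [0.02, 0.7, 0.1],
    [0.03, 0.7, 0.1],
    [0, 0, 0],
    [0, 0, 0],
    [0, 0, 0]
  ],
  "fingers": [0.3, 0.3, 0.3, 0.3, 0.3, 0.3, 0.3, 0.3]
}}

```text
t: 24.88
tool_pos: [0.4889, 0.0835, 0.302]
ee_rot: [-0.0, 0.989, 0.15, -0.0]
contact_force: [0.1, 0.4, -0.3]
width: 0.648
```

```bash
python3 plan.py .4906 .0837 .193 .3
```

```text
t=24.88 pos=[0.4889 0.0835 0.302 ] yaw=0.301 tilt=0.02 w=0.648 F=[ 0.1  0.4 -0.3] j7=-0.08
 turn 1 rows x 0.0003 (z); then 3 rows x [0.009 0.002 0.606] total [0.028 0.005 1.817]
```

Request:
{"api": "carry_out", "payload": {
  "twist": [
    [0, 0, 0],
    [0, 0, 0],
    [0, 0, 0],
    [0, 0, 0],
    [0, 0, 0],
    [0, 0, 0],
    [0, 0, 0],
    [0, 0, 0],
    [0, 0, 0],
    [0, 0, 0],
    [0, 0, 0],
    [0, 0, 0]
  ],
  "xyz": [
    [0.03, 0, 0.6],
    [0, 0, 0.6],
    [0, 0, 0.4],
    [0, 0, 0.2],
    [0, 0, 0],
    [0, 0, 0],
    [0, 0, 0],
    [0, 0, 0],
    [0, 0, 0],
    [0, 0, 0],
    [0, 0, 0],
    [0, 0, 0]
  ],
  "fingers": [0.3, 0.3, 0.3, 0.3, 0.3, 0.3, 0.3, -1, -1, -1, -1, -1]
}}

```text
t: 26.38
tool_pos: [0.491, 0.0828, 0.1942]
ee_rot: [0.0, 0.989, 0.149, -0.0]
contact_force: [-0.6, -1.3, 2.5]
width: 0.381
```

```bash
python3 plan.py .5427 .3827 .320 .3
```

```text
t=26.38 pos=[0.491  0.0828 0.1942] yaw=0.299 tilt=0.01 w=0.381 F=[-0.6 -1.3  2.5] j7=-0.21
 turn 1 rows x -0.0003 (z); then 7 rows x [ 0.329 -0.646 -0.3  ] total [ 2.3   -4.521 -2.097]
```

Request:
{"api": "carry_out", "payload": {
  "twist": [
    [0, 0, 0],
    [0, 0, 0],
    [0, 0, 0],
    [0, 0, 0],
    [0, 0, 0],
    [0, 0, 0],
    [0, 0, 0],
    [0, 0, 0],
    [0, 0, 0],
    [0, 0, 0],
    [0, 0, 0],
    [0, 0, 0]
  ],
  "xyz": [
    [0, 0, -0.5],
    [0, 0, -0.8],
    [0, 0, -0.8],
    [0.33, -0.65, 0],
    [0.33, -0.65, 0],
    [0.33, -0.65, 0],
    [0.33, -0.65, 0],
    [0.33, -0.65, 0],
    [0.33, -0.65, 0],
    [0.32, -0.62, 0],
    [0, 0, 0],
    [0, 0, 0]
  ],
  "fingers": [-1, -1, -1, -1, -1, -1, -1, -1, -1, -1, -1, -1]
}}

```text
t: 27.88
tool_pos: [0.543, 0.3823, 0.3195]
ee_rot: [0.0, 0.989, 0.149, -0.0]
contact_force: [0.9, 0.7, -0.8]
width: 0.384
```

```bash
python3 plan.py .5427 .3827 .1985 .3
```

```text
t=27.88 pos=[0.543  0.3823 0.3195] yaw=0.299 tilt=0.07 w=0.384 F=[ 0.9  0.7 -0.8] j7=-0.67
 turn 1 rows x -0.0002 (z); then 3 rows x [ 0.    -0.003  0.672] total [ 0.    -0.009  2.017]
```

Request:
{"api": "carry_out", "payload": {
  "twist": [
    [0, 0, 0],
    [0, 0, 0],
    [0, 0, 0],
    [0, 0, 0],
    [0, 0, 0],
    [0, 0, 0],
    [0, 0, 0],
    [0, 0, 0],
    [0, 0, 0]
  ],
  "xyz": [
    [0, 0, 0.5],
    [0, 0, 0.6],
    [0, 0, 0.4],
    [0, 0, 0.2],
    [0, 0, 0.15],
    [0, 0, 0.1],
    [0, 0, 0],
    [0, 0, 0],
    [0, 0, 0]
  ],
  "fingers": [-1, -1, -1, -1, -1, -1, -1, -1, -1]
}}

```text
t: 29.0
tool_pos: [0.5431, 0.3828, 0.2037]
ee_rot: [-0.0, 0.989, 0.149, 0.0]
contact_force: [-0.2, 0.6, -0.1]
width: 0.388
```

```bash
python3 plan.py .5427 .3827 .1985 .3
```

```text
t=29.00 pos=[0.5431 0.3828 0.2037] yaw=0.299 tilt=0.05 w=0.388 F=[-0.2  0.6 -0.1] j7=-0.73
 turn 1 rows x -0.0003 (z); then 1 rows x [-0.007 -0.     0.087] total [-0.007 -0.     0.087]
```

Set down, release, lift and then clear off towards −y to free the view.

Request:
{"api": "carry_out", "payload": {
  "twist": [
    [0, 0, 0],
    [0, 0, 0],
    [0, 0, 0],
    [0, 0, 0],
    [0, 0, 0],
    [0, 0, 0],
    [0, 0, 0],
    [0, 0, 0],
    [0, 0, 0],
    [0, 0, 0],
    [0, 0, 0]
  ],
  "xyz": [
    [0, 0, 0.09],
    [0, 0, 0],
    [0, 0, 0],
    [0, 0, 0],
    [0, 0, 0],
    [0, 0, 0],
    [0, 0, 0],
    [0, 0, -0.5],
    [0, 0, -0.8],
    [0, 0, -0.8],
    [0, 0, -0.3]
  ],
  "fingers": [-1, -1, -1, 0.3, 0.3, 0.3, 0.3, 0.3, 0.3, 0.3, 0.3]
}}

```text
t: 30.38
tool_pos: [0.5431, 0.3833, 0.3451]
ee_rot: [-0.001, 0.989, 0.149, 0.002]
contact_force: [0.9, 0.8, -0.3]
width: 0.652
```

Request:
{"api": "carry_out", "payload": {
  "twist": [
    [0, 0, 0],
    [0, 0, 0],
    [0, 0, 0],
    [0, 0, 0],
    [0, 0, 0],
    [0, 0, 0],
    [0, 0, 0],
    [0, 0, 0],
    [0, 0, 0],
    [0, 0, 0],
    [0, 0, 0],
    [0, 0, 0]
  ],
  "xyz": [
    [0, 0.7, 0],
    [0, 0.7, 0],
    [0, 0.7, 0],
    [0, 0.7, 0],
    [0, 0.7, 0],
    [0, 0.7, 0],
    [0, 0.7, 0],
    [0, 0.7, 0],
    [0, 0, 0],
    [0, 0, 0],
    [0, 0, 0],
    [0, 0, 0]
  ],
  "fingers": [0.3, 0.3, 0.3, 0.3, 0.3, 0.3, 0.3, 0.3, 0.3, 0.3, 0.3, 0.3]
}}

```text
t: 31.88
tool_pos: [0.6417, 0.0627, 0.3418]
ee_rot: [-0.0, 0.989, 0.15, -0.0]
contact_force: [0.2, 0.1, -0.5]
width: 0.649
```

```bash
cat > fin.py <<'E'
import meas
from meas import *
ims={n:eyes.get_image(n) for n in("top","side")}
for n in ims:cv2.imwrite(f'pics/e_{n}.png',ims[n][:,:,::-1])
P=dict(block=(.633,.2184,-.108),spacer=(.542,.3825,0),flange=(.421,.28,0),carriage=(.3985,-.259,-1.14))
for nm,(x,y,w) in P.items():
    for n,im in ims.items():
        hsv,s,v=masks(im);m=(s<55)&(v>55);print(nm,n,np.round(fit(n,nm,m,x,y,.004,[w]),4))
E
python3 fin.py; python3 plan.py .6 -.1 .35
```

```text
block top [ 0.634   0.2186 -0.1195  0.1289]
block side [ 0.6339  0.2203 -0.1103  0.04  ]
spacer top [0.5428 0.3821 0.1405 0.1696]
spacer side [0.5442 0.3848 0.0291 0.0727]
flange top [0.4206 0.2799 0.0611 0.106 ]
flange side [0.4219 0.2818 0.1717 0.0713]
carriage top [ 0.3982 -0.2583 -1.1421  0.2932]
carriage side [ 0.3983 -0.2556 -1.1555  0.0522]
t=31.98 pos=[0.6418 0.0623 0.3418] yaw=0.300 tilt=0.01 w=0.651 F=[ 0.3 -0.1  0.5] j7=-0.11
 turn 0 rows x 0.0000 (z); then 4 rows x [-0.366  0.595 -0.034] total [-1.465  2.378 -0.137]
```

View pics/e_top.png

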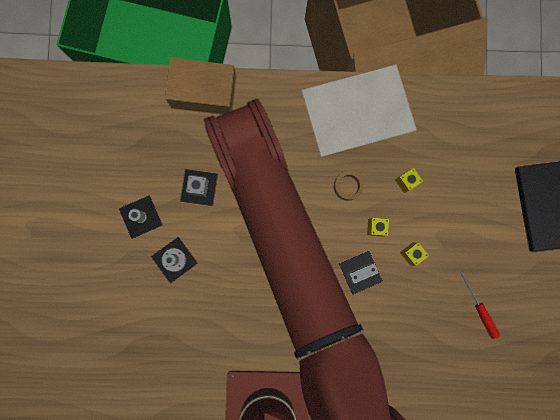

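View pics/e_side.png

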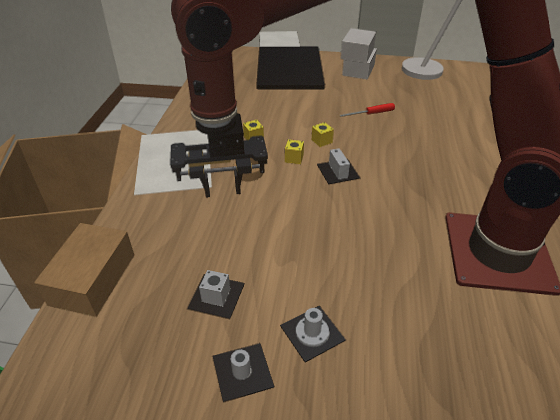

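The final views show all four parts upright and centred on their plates. Top-view pixels are block (197,186), spacer (138,216), flange (174,260) and carriage (364,272). The tape is unmoved at (347,187), and every fit is within 4 mm of its print, so I'm handing in.

```bash
python3 -c "
from station import job;print(job.finish_job())"
```

```text
the job is handed in; nothing more can be done
None
```

All four aluminium parts are on their matching plates, and I handed the job in at about 32 s of the 104 s allowed. Each part was lowered to about 1 mm of its plate before I let go. The hand-in reported no verdict.

- **Position:** fits from both cameras put every part within 2–3 mm of its print's centre. The widest reading was about 3 mm, for the carriage in the side view.
- **Turn:** the block and carriage are within about 1° of their prints.
- **Upright:** all four parts look upright in both final pictures.
- **Clear of contact:** the gripper is raised, empty and touching nothing. The tape lies where it was.
- **Disagreements:**
  - The two views differ by 1–3 mm, which is about the calibration error.
  - Some of the top-view fits were looser, the carriage's most of all, because my colour threshold cut off the parts' shaded sides. The side-view fits were good.
  - Before picking, the side view read the block's angle about 9° off. I used the top view, and the grip squared the block up.

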